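# Put the scoop away and slide the salt box shut

## Robot

A 6-joint arm with a two-finger parallel gripper is mounted at the origin on the work surface. World frame = base frame: x ahead of the robot, y to its left, z up, the work surface at z = 0. Lengths are in mm, angles in rad, forces in N, time in s.
With the tool pointing down it reaches from about 350 to 975 mm from the base axis. Payload 7.1 kg.
Tool frame: the origin (TCP) lies between the finger pads; the fingertips stand 8 mm ahead of it and the grasp point (between the pads) lies 11 mm behind it; x points along the fingers, y is the direction in which the jaws open and shut, and the axes are right-handed (so a half turn about x gives the same grasp; the last joint's range is limited). The gripper opens to 88 mm and grips with 3 to 60 N. Pads are 20 mm wide; open, the fingers measure 115 mm over their backs; the gripper's body (75 mm by 178 mm) begins 61 mm behind the grasp point.
Start: joints at [1.249, 0.423, 1.63, -0, 1.089, -0.019], TCP at [186.339, 596.559, 230.675] pointing down, gripper open.
Joint ranges: [-3, 3], [-0.9, 2.11], [0.09, 2.58], [-1.31, 4.45], [0.11, 2.69], [-2.54, 2.54]. Speed limits (rad/s): [2.39, 2.39, 3.01, 3.14, 3.14, 3.14].

## Interface

Orientations are given as a rotation vector (axis times angle).
In Python, from workcell import ctrl gives the robot as it stands.
- The arm moves only by the tool apply_moves, never from a script. Its argument "increments" is a list of rows, each an object with "gripper": the opening in per cent of the stroke, from 0 (shut) to 100 (fully open); "delta_pos": the shift along the tool's x, y, z in cm, a list of three; "dr": the turn, a rotation vector about the tool's x, y, z in rad, a list of three. In form: [{"gripper": gripper, "delta_pos": [dx, dy, dz], "dr": [ax, ay, az]}, ...]. A call has exactly 5 rows; each row shifts and turns the commanded pose from where the row before left it, along the tool's axes as they then stand; what a row does not reach is not made up. A row lasts 1/12 s, in which the tool goes at most 41.7 mm and 7.16 degrees, less where a joint would pass 70% of its speed; a pose out of reach is approached as far as the arm can. A call with a gripper value outside its range is refused whole. The fingers move at their own pace and stop on an object; the grip force is fixed at half the most. Time passes only in rows, so rows that do not move let the fingers close, or fill a call up. It gives the time, the measured TCP pose, the force and the opening at its end, in the units of the state.
- ctrl.get_obs(): the state, without advancing time (a new reading comes with each control period).
- ctrl.get_image(name): name is "scene" or "top"; returns a dict with "img" (420x560x3 uint8, red, green, blue), "range_z" (420x560 float32, mm along the optical axis (not along the pixel's ray), 0 where there is no reading), "mtx" (3x3 intrinsics, pixels), "k1" (the pictures are not rectified: a ray, as slopes to the right and down, at radius r is drawn at 1 + k1 r^2 times it, then the intrinsics apply), "rvec" (rotation vector, rad) and "tvec" (3), from world to camera coordinates, as OpenCV has them. Camera axes: x right, y down, z forward; pixel columns grow to the right and rows downward; lengths in mm; the calibration is good to about 2 mm. A picture is of the moment at which its call begins.
- ctrl.close_job(): hands the job in, once; it reports no verdict.
The state is a dict: "t": time; "qpos": joint angles; "qvel": joint speeds; "joint_torque": joint torques, N m; "ee_pos": TCP position; "orientation": TCP orientation; "ft_force": force on the tool from outside, world axes, zero at the start; "moment": the same for the moment, N m; "width": finger opening in mm.
Only numpy, scipy, OpenCV 4.12 (cv2) and the standard library are available. Lean on these libraries where they do the work, as an engineer would, in place of code of your own. Each camera call takes 0.05 s, during which the arm holds its last target. There are 200 camera calls.

## Task

Lay the orange scoop in the open wooden salt box, then slide the box's lid along its channel and past the little ridge at the end until it is fully home. The box stands loose: bear down on the lid as you push it past the ridge so that the box stays in its place, but do not ram or crush it. Keep the lid in its channel and leave the mug, jar and bowl where they are.

Things in the scene. Friction and masses are not known exactly. Their poses are not given: they have to be found in the camera images.
- box: Brown wooden slide-lid salt box standing loose on the ledge, 120 wide (x), 255 long (y -110 to +145), 60 high, about 0.8 kg. Origin on its underside, z up; the lid closes towards -y. The lid runs in side grooves at z 44 to 53.5, under lips reaching in to x +-50; the mouth end (+y) is open above z 44. Unloaded it slides on the ledge at 5 to 8 N; it should stay within 10 mm of its place.
- box_in (a point): Middle of the box's inner floor, at (0, 0, 8) in its frame. Inside: x -50 to 50, y -100 to 135, clear height 36 under the lid. The scoop goes in between the cross strip (its edge at y -84) and the nose of the open lid. Axes as the box's.
- channel_end (a point): Point at (0, -100, 44) in the box's frame: the channel's hard end stop (the end wall), under a cross strip that ends at y -84. Under the strip, 10 mm before the stop, a white spring ridge bears down 2.2 mm into the lid's way. The nose meets it 12 mm before home and takes 8 to 10 N to get under it, more if shoved fast: more than the box's own weight holds. Then the push falls until the stop.
- lid: Pale wooden lid in the grooves, 108 wide, 8 thick, own y -100 (round nose, goes in first, a cross groove behind it) to +145, about 160 g, loose with 1.5 mm play. Origin on its underside, axes as the box's; in the box frame at about (0, d, 44), d being the opening: 112 to 128 at the start (box open up to y = d - 100), 0 when fully home. Wide open, its end may droop 4 mm. It slides at under 3 N.
- lid_cleat (a point): Centre of the dark cleat on the lid, to push or pinch: 60 (x) by 14 (y) by 14 high, at (0, 105, 15) in the lid's frame, on its top, 33 mm of flat lid behind it. Bearing down there holds the box: each N down adds 0.6 N to its grip, 0.3 N to the lid's drag. With 18 N down the push peaks at 14 to 18 N; all contact between lid and box then sums to about 40 N, over 60 N is too hard.
- scoop_grip (a point): Middle of the handle of the orange plastic scoop, where it is pinched; it lies flat, about 40 g, 77 long, 40 wide, 24 high. Axes: x from handle to bowl, z up. Handle 14 wide (y), 9 thick, its middle 19.5 above the underside. Along x from this point: handle end -18, bowl from +16 to +59.
- mug: White ceramic mug, 82 across, 92 high, handle at its +y; leave alone. It and the scoop may swap places left and right. Origin under its centre.
- jar: Jar with a brass lid, 84 across, 135 high; leave alone. Origin under its centre.
- bowl: Small terracotta bowl, 124 across, 50 high; leave alone. Origin under its centre.
There are look-alikes about, which are no part of the job. Several things look just like the part that bears scoop_grip: the one meant starts nearest to the robot's base.

How it is judged:
By the outcome, as a careful person would: the job done as asked, in the order asked, and still so for the second after the job is handed in, with the robot touching nothing.
It also fails if it takes over 72 s, if anything falls off the work surface, if the arm or the gripper's body presses on something with over 40 N, if the wrist force passes 120 N, or if a joint passes its speed limit or range.

## Working session

There is one attempt and no reset: what is moved stays moved. The work goes in short steps, Python scripts to look and compute and a tool call to move; the robot and the scene stay as the last step left them, time stands still between calls to the robot, and variables do not carry over. Pictures are saved under pics/ and viewed, about 8 in all and at most 12, crops included, and the job is handed in when it is done.

Besides the shell and the picture viewer there is one more tool, called after "Emit:" in YAML: its name, and indented under it one key for each argument. apply_moves: Moves the arm, as the interface text tells. Its arguments: {"type":"object","properties":{"increments":{"type":"array","items":{"type":"object","properties":{"gripper":{"type":"number"},"delta_pos":{"type":"array","items":{"type":"number"}},"dr":{"type":"array","items":{"type":"number"}}}}}},"required":["increments"]}

```bash
mkdir -p pics
cat > h.py <<'E'
import numpy as np, cv2
from scipy.spatial.transform import Rotation as R
from workcell import ctrl
def grab(n):
    d=ctrl.get_image(n); return d
def world(d):
    h,w=d["range_z"].shape; K=np.array(d["mtx"],float)
    v,u=np.mgrid[0:h,0:w].astype(float)
    x=(u-K[0,2])/K[0,0]; y=(v-K[1,2])/K[1,1]
    X,Y=x.copy(),y.copy()
    for _ in range(10):
        s=1+d["k1"]*(X*X+Y*Y); X=x/s; Y=y/s
    z=d["range_z"].astype(float)
    P=np.stack([X*z,Y*z,z],-1)
    Rm=R.from_rotvec(np.ravel(d["rvec"])).as_matrix()
    W=(P-np.ravel(d["tvec"]))@Rm
    W[z==0]=np.nan
    return W
def proj(d,p):
    K=np.array(d["mtx"],float)
    return cv2.projectPoints(np.array(p,float).reshape(-1,3),np.ravel(d["rvec"]).astype(float),np.ravel(d["tvec"]).astype(float),K,np.array([d["k1"],0,0,0],float))[0].reshape(-1,2)
def save(img,name,s=1):
    cv2.imwrite("pics/"+name,cv2.resize(img[:,:,::-1],None,fx=s,fy=s,interpolation=cv2.INTER_CUBIC))
E
python3 - <<'E'
from h import *
o=ctrl.get_obs(); print({k:np.round(v,3).tolist() for k,v in o.items()})
for n in("scene","top"):
    d=grab(n); save(d["img"],n+"0.png",1.4); np.savez(n+"0.npz",**d)
    Rm=R.from_rotvec(np.ravel(d["rvec"])).as_matrix(); print(n,-Rm.T@np.ravel(d["tvec"]),Rm.round(2).tolist())
E
```

```text
{'t': 0.0, 'qpos': [1.249, 0.424, 1.631, -0.0, 1.089, -0.019], 'qvel': [-0.001, -0.0, 0.001, -0.001, 0.001, 0.003], 'joint_torque': [-0.001, -54.463, -27.366, 0.065, 0.022, -0.0], 'ee_pos': [186.207, 596.055, 229.898], 'orientation': [0.236, 1.558, -0.239], 'ft_force': [-0.441, 0.465, -0.392], 'moment': [-0.004, -0.011, -0.011], 'width': 87.552}
scene [1526.74541032 -407.38440284 1150.8724144 ] [[0.45, 0.9, -0.01], [0.65, -0.33, -0.68], [-0.62, 0.3, -0.73]]
top [ 489.2068876    43.96105816 1488.39029163] [[-0.02, -1.0, 0.02], [-1.0, 0.01, -0.09], [0.09, -0.02, -1.0]]
```

View pics/top0.png

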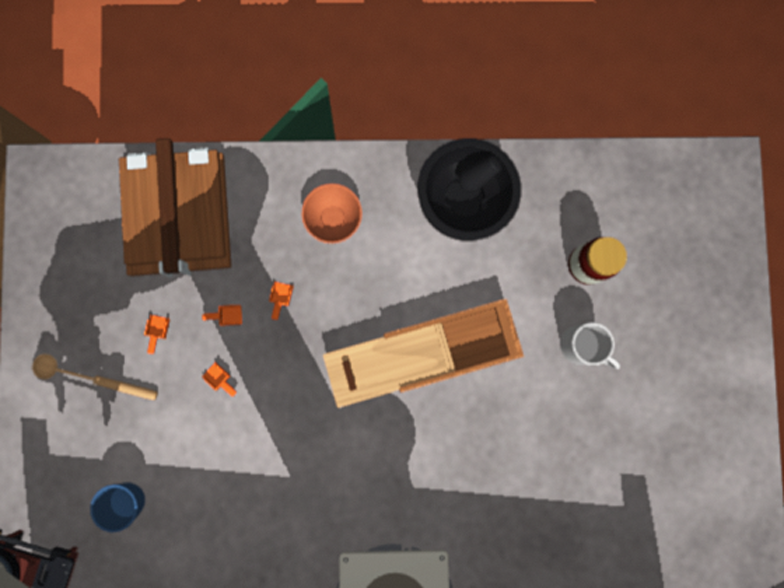

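View pics/scene0.png

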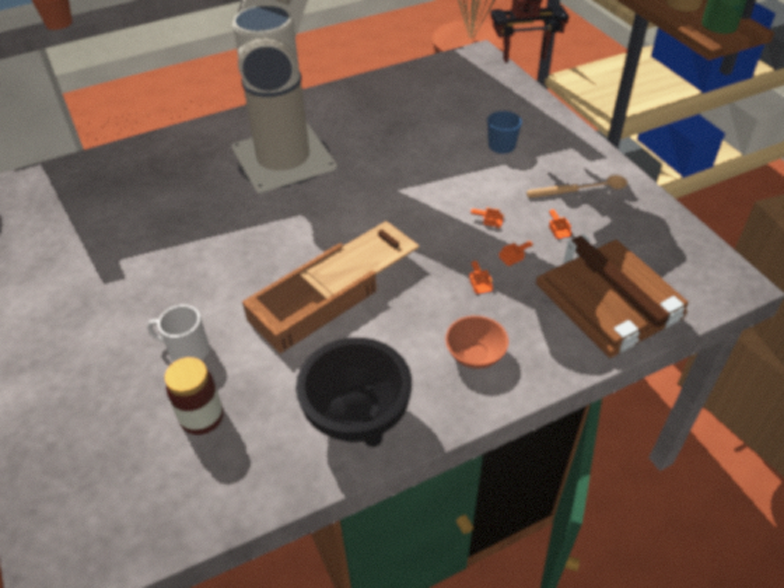

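Scoop candidates in the enlarged top picture: (156,330), (225,315; brownish red), (281,297) and (218,378). The last looks nearest to the base at about (394,580). I'll measure it and check it in a crop.

Run:
```python
from h import *
d=dict(np.load("top0.npz")); W=world(d)
img=d["img"]; hsv=cv2.cvtColor(img,cv2.COLOR_RGB2HSV)
for (u,v) in [(156,330),(225,315),(281,297),(218,378)]:
    u=int(u/1.4);v=int(v/1.4)
    s=np.s_[v-18:v+19,u-18:u+19]
    P=W[s].reshape(-1,3); P=P[(P[:,2]>5)&(P[:,2]<60)]
    c=P.mean(0); print(u,v,c.round(1),np.hypot(*c[:2]).round(1),hsv[v,u],len(P))
P=W[205:300,225:380]; 
print("z hist",np.histogram(P[...,2],bins=[-5,3,6,12,20,40,46,50,54,57,59,61,63,65,68,75]))
m=(P[...,2]>63)&(P[...,2]<72); print("cleat",P[m].mean(0),m.sum(), cv2.minAreaRect(P[m][:,:2].astype(np.float32)))
m=(P[...,2]>56.5)&(P[...,2]<63); print("rim",m.sum(), cv2.minAreaRect(P[m][:,:2].astype(np.float32)))
m=(P[...,2]>40); print("all",m.sum(), cv2.minAreaRect(P[m][:,:2].astype(np.float32)))
a=cv2.resize(img[200:300,220:380],(800,500),interpolation=cv2.INTER_CUBIC)
save(a,"box.png")
b=cv2.resize(img[190:300,90:220],(709,600),interpolation=cv2.INTER_CUBIC); save(b,"scoops.png")
for n,(u,v) in dict(mug=(592,343),jar=(606,257),bowl=(332,212)).items(): print(n,W[int(v/1.4),int(u/1.4)])
```

```text
111 235 [554.2 475.8  13.9] 730.4 [ 10 214 148] 280
160 225 [586.7 336.6  13.7] 676.4 [ 10 213 157] 276
200 212 [615.3 224.4  13.7] 654.9 [ 10 211 151] 269
155 270 [455.  343.3  14.5] 570.0 [ 10 213 177] 253
z hist (array([6427, 1906, 1371,  265,   26,   77,  656, 1434,  842,  411,  322,
        278,  170,  120,   29]), array([-5,  3,  6, 12, 20, 40, 46, 50, 54, 57, 59, 61, 63, 65, 68, 75]))
cleat [507.25051745 -90.10233496  65.25030502] 317 ((504.25537109375, -80.05650329589844), (119.6136703491211, 348.4723815917969), 15.100552558898926)
rim 1116 ((500.26837158203125, -65.92488098144531), (120.12646484375, 381.16351318359375), 15.22874927520752)
all 4339 ((500.1611633300781, -65.31495666503906), (120.2399673461914, 383.93792724609375), 15.22874927520752)
mug [ 518.29868946 -416.45005021    7.49094606]
jar [ 680.47040818 -410.7266509   134.96487394]
bowl [801.17485921 114.85418102   1.01714197]
```

View pics/scoops.png

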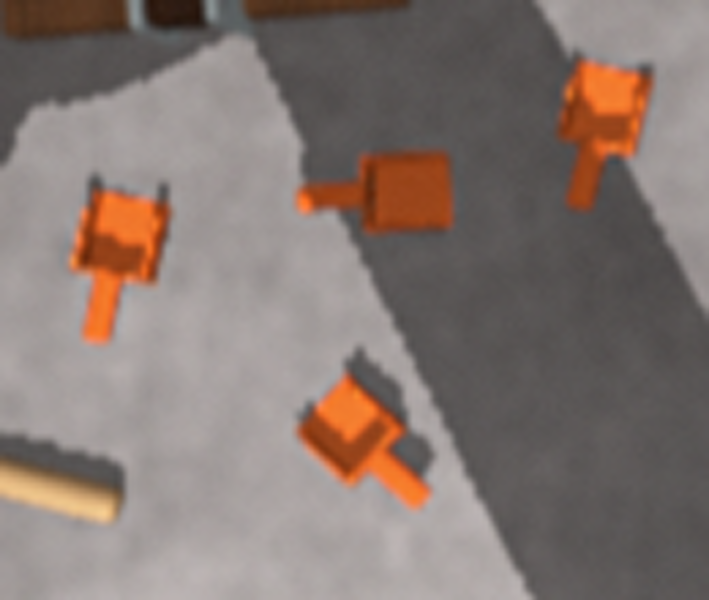

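View pics/box.png

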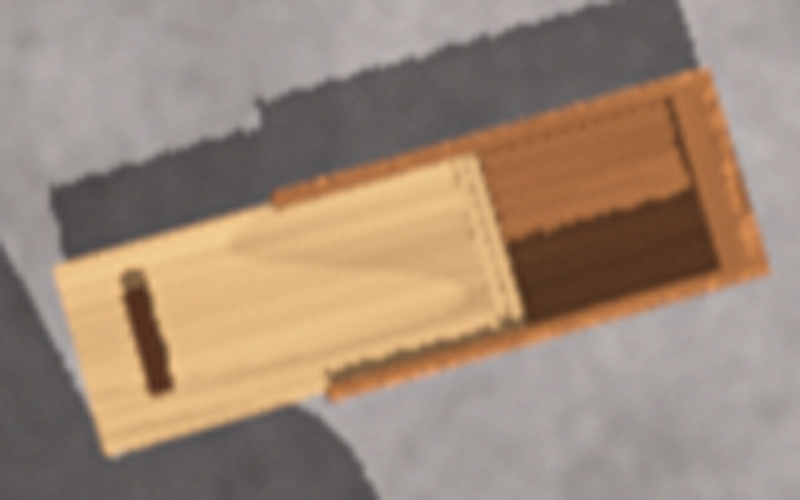

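Scoops crop: the chosen scoop lies upright, with its bowl at about (350,430) and its handle running to (425,500). At 570 mm it is the nearest of the four; the next is at 655 mm. Box crop: the rim's corners are at (712,70), (770,268), (272,195) and (328,390), with the lid open to the left and the cleat at about (147,330). Next I'll turn these into poses.

```bash
cat >> h.py <<'E'
def ray(d,uv,z):
    uv=np.array(uv,float).reshape(-1,1,2)
    n=cv2.undistortPointsIter(uv,np.array(d["mtx"],float),np.array([d["k1"],0,0,0],float),np.eye(3),np.eye(3),(3,50,1e-9)).reshape(-1,2)
    Rm=R.from_rotvec(np.ravel(d["rvec"])).as_matrix(); C=-Rm.T@np.ravel(d["tvec"])
    r=np.c_[n,np.ones(len(n))]@Rm
    return C+r*((z-C[2])/r[:,2])[:,None]
E
python3 - <<'E'
from h import *
d=dict(np.load("top0.npz")); W=world(d)
q=lambda p,s,o:(np.array(p)+0.5)/s+np.array(o)-.5
bx=ray(d,q([(712,70),(770,268),(272,195),(328,390)],5,(220,200)),60)
print("rim",bx[:,:2].round(1).tolist())
print("lid",ray(d,q([(55,262),(108,457)],5,(220,200)),50)[:,:2].round(1).tolist(),ray(d,q([(475,152),(525,320)],5,(220,200)),52)[:,:2].round(1).tolist())
# box frame: end at y=-110, mouth at 145
e=(bx[0]+bx[1])/2; m=(bx[2]+bx[3])/2
ydir=(m-e)[:2]; L=np.hypot(*ydir); ydir/=L
xdir2=(bx[0]-bx[1])[:2]; print("L",L,"W",np.hypot(*xdir2),"yaw y",np.degrees(np.arctan2(-ydir[0],ydir[1])),"yaw x",np.degrees(np.arctan2(xdir2[1],xdir2[0])))
org=((e+m)/2)[:2]-ydir*17.5; print("org",org)
cl=ray(d,q([(147,332)],5,(220,200)),62)[0,:2]; print("cleat",cl, "along y",(cl-org)@ydir, "x",(cl-org)@np.array([ydir[1],-ydir[0]]))
s=118/21.633
ft=q([(425,500),(380,455),(350,378),(298,432)],709/130,(90,190))
print("scoop",ray(d,ft,22)[:,:2].round(1).tolist())
# scoop by mask
img=d["img"];hsv=cv2.cvtColor(img,cv2.COLOR_RGB2HSV)
mk=((hsv[...,0]<16)&(hsv[...,1]>180)).astype(np.uint8); sub=np.zeros_like(mk); sub[250:290,140:175]=mk[250:290,140:175]
v,u=np.nonzero(sub); P=ray(d,np.c_[u,v],18)[:,:2]; print(len(P))
c,ax,_=P.mean(0),*np.linalg.eigh(np.cov(P.T))[::-1][:1],0
a=ax[:,1]; 
if a[0]<0:a=-a
t=(P-c)@a; w=(P-c)@np.array([-a[1],a[0]]); print("c",c,"axis",a,np.degrees(np.arctan2(a[1],a[0])),t.min(),t.max(),w.min(),w.max())
E
```

```text
rim [[607.3, -235.2], [496.6, -264.0], [541.1, 11.7], [433.3, -17.4]]
lid [[506.0, 132.8], [398.1, 104.4]] [[563.7, -102.3], [469.9, -128.0]]
L 255.11696619723406 W 114.37494431527871 yaw y 14.695628106222308 yaw x 14.60036023577735
org [ 524.01283083 -143.15693674]
cleat [466.66347188  81.78242668] along y 232.12957003080055 x 1.5902525617125534
scoop [[426.8, 312.6], [450.2, 335.9], [490.0, 351.6], [462.6, 378.2]]
240
c [458.86040896 347.18560701] axis [0.70628518 0.70792743] 45.06653450618372 -43.20379010063903 25.233358392835598 -18.65438312795641 18.93187502694036
```

```bash
cat >> h.py <<'E'
def plan(p,yaw,n,o=None,grip=100):
    """n rows from the measured pose to TCP p, tool down, jaw axis (tool y) at yaw deg (mod 180)"""
    o=o or ctrl.get_obs(); T=R.from_rotvec(o["orientation"]); c=np.array(o["ee_pos"])
    best=None
    for k in(0,180):
        a=np.radians(yaw+k); y=np.array([np.cos(a),np.sin(a),0]); x=np.array([0,0,-1.])
        G=R.from_matrix(np.c_[x,y,np.cross(x,y)]); dr=(T.inv()*G).as_rotvec()
        if best is None or np.linalg.norm(dr)<np.linalg.norm(best[0]): best=(dr,k)
    dr=best[0]/n; step=(np.array(p)-c)/n/10
    print("total dist %.1f mm, turn %.3f rad, per row %.3f cm %.3f rad"%(np.linalg.norm(step)*n*10,np.linalg.norm(best[0]),np.linalg.norm(step),np.linalg.norm(dr)))
    for i in range(n):
        s=T.inv().apply(step).round(2); r=dr.round(3); print('{"gripper":%g,"delta_pos":%s,"dr":%s},'%(grip,s.tolist(),r.tolist()))
        T=T*R.from_rotvec(dr)
def st():
    o=ctrl.get_obs(); M=R.from_rotvec(o["orientation"]).as_matrix()
    print("t %.2f pos %s yaw(y) %.2f tilt %.2f F %s w %.1f q6 %.2f"%(o["t"],np.round(o["ee_pos"],1),np.degrees(np.arctan2(M[1,1],M[0,1])),np.degrees(np.arccos(-M[2,0])),np.round(o["ft_force"],1),o["width"],o["qpos"][5])); return o
E
python3 - <<'E'
from h import *
o=st(); plan((438.5,325,100),135,10,o)
E
```

```text
t 0.10 pos [186.2 596.1 230. ] yaw(y) 72.65 tilt 0.08 F [-0.4 -0.8 -0.3] w 87.8 q6 -0.02
total dist 392.5 mm, turn 1.088 rad, per row 3.925 cm 0.109 rad
{"gripper":100,"delta_pos":[1.3, -1.83, 3.22],"dr":[-0.109, -0.0, 0.0]},
{"gripper":100,"delta_pos":[1.3, -2.17, 3.0],"dr":[-0.109, -0.0, 0.0]},
{"gripper":100,"delta_pos":[1.3, -2.49, 2.74],"dr":[-0.109, -0.0, 0.0]},
{"gripper":100,"delta_pos":[1.3, -2.77, 2.46],"dr":[-0.109, -0.0, 0.0]},
{"gripper":100,"delta_pos":[1.3, -3.02, 2.14],"dr":[-0.109, -0.0, 0.0]},
{"gripper":100,"delta_pos":[1.3, -3.23, 1.8],"dr":[-0.109, -0.0, 0.0]},
{"gripper":100,"delta_pos":[1.3, -3.41, 1.44],"dr":[-0.109, -0.0, 0.0]},
{"gripper":100,"delta_pos":[1.3, -3.55, 1.06],"dr":[-0.109, -0.0, 0.0]},
{"gripper":100,"delta_pos":[1.3, -3.64, 0.67],"dr":[-0.109, -0.0, 0.0]},
{"gripper":100,"delta_pos":[1.3, -3.69, 0.27],"dr":[-0.109, -0.0, 0.0]},
```

Emit:
apply_moves:
  increments:
    - {"gripper":100,"delta_pos":[1.3,-1.83,3.22],"dr":[-0.109,0,0]}
    - {"gripper":100,"delta_pos":[1.3,-2.17,3.0],"dr":[-0.109,0,0]}
    - {"gripper":100,"delta_pos":[1.3,-2.49,2.74],"dr":[-0.109,0,0]}
    - {"gripper":100,"delta_pos":[1.3,-2.77,2.46],"dr":[-0.109,0,0]}
    - {"gripper":100,"delta_pos":[1.3,-3.02,2.14],"dr":[-0.109,0,0]}

```text
t: 0.52
ee_pos: [313.1, 459.6, 164.9]
orientation: [-0.195, 1.562, 0.195]
ft_force: [0.8, 0.3, 0.2]
width: 87.8
```

Emit:
apply_moves:
  increments:
    - {"gripper":100,"delta_pos":[1.3,-3.23,1.8],"dr":[-0.109,0,0]}
    - {"gripper":100,"delta_pos":[1.3,-3.41,1.44],"dr":[-0.109,0,0]}
    - {"gripper":100,"delta_pos":[1.3,-3.55,1.06],"dr":[-0.109,0,0]}
    - {"gripper":100,"delta_pos":[1.3,-3.64,0.67],"dr":[-0.109,0,0]}
    - {"gripper":100,"delta_pos":[1.3,-3.69,0.27],"dr":[-0.109,0,0]}

```text
t: 0.93
ee_pos: [439.6, 324.2, 99.9]
orientation: [-0.62, 1.481, 0.62]
ft_force: [1.0, 0.9, -0.2]
width: 88.0
```

Run:
```python
from h import *
d=grab("top"); W=world(d); o=st()
plan((438.5,325,40),135,5,o)
s=grab("scene"); p=proj(s,(440,326,20))[0]; u,v=map(int,p); print(p)
a=s["img"][v-50:v+40,u-60:u+60]; 
t=proj(d,(440,326,20))[0]; u,v=map(int,t)
b=d["img"][v-45:v+45,u-60:u+60]
save(np.vstack([cv2.resize(a,(400,300)),cv2.resize(b,(400,300))]),"over.png")
```

```text
t 0.98 pos [442.3 319.8  97.8] yaw(y) 135.92 tilt 0.18 F [ 1.5 -2.6 -0.6] w 88.1 q6 -1.77
total dist 58.2 mm, turn 0.016 rad, per row 1.163 cm 0.003 rad
{"gripper":100,"delta_pos":[1.16, 0.13, 0.02],"dr":[0.003, -0.001, 0.0]},
{"gripper":100,"delta_pos":[1.16, 0.13, 0.02],"dr":[0.003, -0.001, 0.0]},
{"gripper":100,"delta_pos":[1.16, 0.13, 0.02],"dr":[0.003, -0.001, 0.0]},
{"gripper":100,"delta_pos":[1.16, 0.13, 0.02],"dr":[0.003, -0.001, 0.0]},
{"gripper":100,"delta_pos":[1.16, 0.13, 0.02],"dr":[0.003, -0.001, 0.0]},
[341.83539702 150.51633052]
```

View pics/over.png

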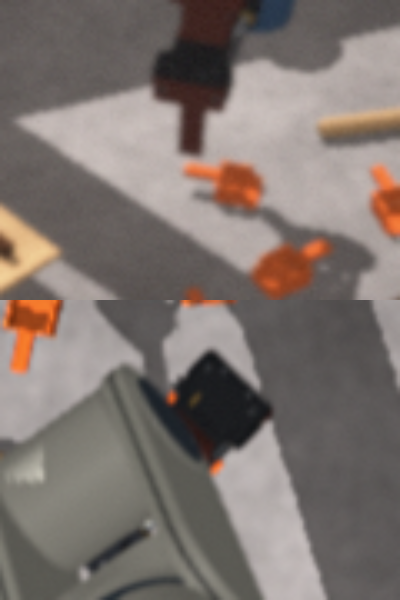

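The gripper is over the handle: in the scene half, the fingertip is at (190,150) and the handle's end at (187,168). I'll descend.

Emit:
apply_moves:
  increments:
    - {"gripper":100,"delta_pos":[1.2,0,0],"dr":[0,0,0]}
    - {"gripper":100,"delta_pos":[1.2,0,0],"dr":[0,0,0]}
    - {"gripper":100,"delta_pos":[1.2,0,0],"dr":[0,0,0]}
    - {"gripper":100,"delta_pos":[1.2,0,0],"dr":[0,0,0]}
    - {"gripper":100,"delta_pos":[0.6,0,0],"dr":[0,0,0]}

```text
t: 1.45
ee_pos: [437.2, 326.1, 44.6]
orientation: [-0.617, 1.484, 0.616]
ft_force: [0.4, -0.2, 0.7]
width: 87.6
```

Run:
```python
from h import *
o=st(); plan((438.5,325,12),135,5,o)
```

```text
t 1.45 pos [437.2 326.1  44.6] yaw(y) 135.19 tilt 0.13 F [ 0.4 -0.2  0.7] w 87.6 q6 -1.74
total dist 32.7 mm, turn 0.004 rad, per row 0.653 cm 0.001 rad
{"gripper":100,"delta_pos":[0.65, -0.03, 0.0],"dr":[0.001, -0.0, -0.0]},
{"gripper":100,"delta_pos":[0.65, -0.03, 0.0],"dr":[0.001, -0.0, -0.0]},
{"gripper":100,"delta_pos":[0.65, -0.03, 0.0],"dr":[0.001, -0.0, -0.0]},
{"gripper":100,"delta_pos":[0.65, -0.03, 0.0],"dr":[0.001, -0.0, -0.0]},
{"gripper":100,"delta_pos":[0.65, -0.03, 0.0],"dr":[0.001, -0.0, -0.0]},
```

Emit:
apply_moves:
  increments:
    - {"gripper":100,"delta_pos":[0.9,0,0],"dr":[0,0,0]}
    - {"gripper":100,"delta_pos":[0.9,0,0],"dr":[0,0,0]}
    - {"gripper":100,"delta_pos":[0.8,0,0],"dr":[0,0,0]}
    - {"gripper":100,"delta_pos":[0.7,0,0],"dr":[0,0,0]}
    - {"gripper":60,"delta_pos":[0,0,0],"dr":[0,0,0]}

```text
t: 1.87
ee_pos: [438.1, 325.4, 12.2]
orientation: [-0.616, 1.484, 0.615]
ft_force: [0.7, -0.7, 0.5]
width: 84.0
```

Emit:
apply_moves:
  increments:
    - {"gripper":0,"delta_pos":[0,0,0],"dr":[0,0,0]}
    - {"gripper":0,"delta_pos":[0,0,0],"dr":[0,0,0]}
    - {"gripper":0,"delta_pos":[0,0,0],"dr":[0,0,0]}
    - {"gripper":0,"delta_pos":[0,0,0],"dr":[0,0,0]}
    - {"gripper":0,"delta_pos":[0,0,0],"dr":[0,0,0]}

```text
t: 2.28
ee_pos: [439.1, 325.9, 14.1]
orientation: [-0.615, 1.481, 0.615]
ft_force: [-0.3, -0.1, 0.7]
width: 51.3
```

Emit:
apply_moves:
  increments:
    - {"gripper":0,"delta_pos":[0,0,0],"dr":[0,0,0]}
    - {"gripper":0,"delta_pos":[0,0,0],"dr":[0,0,0]}
    - {"gripper":0,"delta_pos":[0,0,0],"dr":[0,0,0]}
    - {"gripper":0,"delta_pos":[0,0,0],"dr":[0,0,0]}
    - {"gripper":0,"delta_pos":[0,0,0],"dr":[0,0,0]}

```text
t: 2.7
ee_pos: [438.8, 325.8, 13.7]
orientation: [-0.615, 1.482, 0.615]
ft_force: [0.3, 0.3, 0.4]
width: 18.3
```

Emit:
apply_moves:
  increments:
    - {"gripper":0,"delta_pos":[0,0,0],"dr":[0,0,0]}
    - {"gripper":0,"delta_pos":[0,0,0],"dr":[0,0,0]}
    - {"gripper":0,"delta_pos":[0,0,0],"dr":[0,0,0]}
    - {"gripper":0,"delta_pos":[0,0,0],"dr":[0,0,0]}
    - {"gripper":0,"delta_pos":[0,0,0],"dr":[0,0,0]}

```text
t: 3.12
ee_pos: [438.8, 325.8, 13.7]
orientation: [-0.615, 1.482, 0.615]
ft_force: [-0.9, 0.7, 0.5]
width: 13.2
```

Emit:
apply_moves:
  increments:
    - {"gripper":0,"delta_pos":[-1,0,0],"dr":[0,0,0]}
    - {"gripper":0,"delta_pos":[-2.5,0,0],"dr":[0,0,0]}
    - {"gripper":0,"delta_pos":[-3,0,0],"dr":[0,0,0]}
    - {"gripper":0,"delta_pos":[-3,0,0],"dr":[0,0,0]}
    - {"gripper":0,"delta_pos":[-2.5,0,0],"dr":[0,0,0]}

```text
t: 3.53
ee_pos: [438.9, 325.9, 136.1]
orientation: [-0.615, 1.481, 0.615]
ft_force: [0.8, -0.5, -0.6]
width: 13.6
```

Run:
```python
from h import *
o=st()
org=np.array([524.0,-143.2]); y=np.array([-np.sin(np.radians(14.65)),np.cos(np.radians(14.65))])
p=org-7.5*y; print(p)
plan((p[0],p[1],135),14.65-1e-6,18,o,0)
```

```text
t 3.53 pos [438.9 325.9 136.1] yaw(y) 135.11 tilt 0.06 F [ 0.8 -0.5 -0.6] w 13.6 q6 -1.74
[ 525.89685311 -150.45616623]
total dist 484.2 mm, turn 1.039 rad, per row 2.690 cm 0.058 rad
{"gripper":0,"delta_pos":[0.01, -2.21, -1.53],"dr":[-0.058, 0.0, 0.0]},
{"gripper":0,"delta_pos":[0.01, -2.12, -1.66],"dr":[-0.058, 0.0, 0.0]},
{"gripper":0,"delta_pos":[0.01, -2.02, -1.78],"dr":[-0.058, 0.0, 0.0]},
{"gripper":0,"delta_pos":[0.01, -1.91, -1.89],"dr":[-0.058, 0.0, 0.0]},
{"gripper":0,"delta_pos":[0.01, -1.8, -2.0],"dr":[-0.058, 0.0, 0.0]},
{"gripper":0,"delta_pos":[0.01, -1.68, -2.1],"dr":[-0.058, 0.0, 0.0]},
{"gripper":0,"delta_pos":[0.01, -1.56, -2.19],"dr":[-0.058, 0.0, 0.0]},
{"gripper":0,"delta_pos":[0.01, -1.43, -2.28],"dr":[-0.058, 0.0, 0.0]},
{"gripper":0,"delta_pos":[0.01, -1.3, -2.36],"dr":[-0.058, 0.0, 0.0]},
{"gripper":0,"delta_pos":[0.01, -1.16, -2.43],"dr":[-0.058, 0.0, 0.0]},
{"gripper":0,"delta_pos":[0.01, -1.01, -2.49],"dr":[-0.058, 0.0, 0.0]},
{"gripper":0,"delta_pos":[0.01, -0.87, -2.55],"dr":[-0.058, 0.0, 0.0]},
{"gripper":0,"delta_pos":[0.01, -0.72, -2.59],"dr":[-0.058, 0.0, 0.0]},
{"gripper":0,"delta_pos":[0.01, -0.57, -2.63],"dr":[-0.058, 0.0, 0.0]},
{"gripper":0,"delta_pos":[0.01, -0.42, -2.66],"dr":[-0.058, 0.0, 0.0]},
{"gripper":0,"delta_pos":[0.01, -0.26, -2.68],"dr":[-0.058, 0.0, 0.0]},
{"gripper":0,"delta_pos":[0.01, -0.11, -2.69],"dr":[-0.058, 0.0, 0.0]},
{"gripper":0,"delta_pos":[0.01, 0.05, -2.69],"dr":[-0.058, 0.0, 0.0]},
```

```bash
sed -i 's/def plan(p,yaw,n,o=None,grip=100):/def plan(p,yaw,n,o=None,grip=100,ks=(0,180)):/; s/for k in(0,180)/for k in ks/' h.py
python3 - <<'E'
from h import *
plan((525.9,-150.5,136),14.65,20,None,0,(0,))
E
```

```text
total dist 484.3 mm, turn 2.102 rad, per row 2.421 cm 0.105 rad
{"gripper":0,"delta_pos":[-0.0, -1.99, -1.38],"dr":[0.105, 0.0, -0.0]},
{"gripper":0,"delta_pos":[-0.0, -2.12, -1.16],"dr":[0.105, 0.0, -0.0]},
{"gripper":0,"delta_pos":[-0.0, -2.23, -0.93],"dr":[0.105, 0.0, -0.0]},
{"gripper":0,"delta_pos":[-0.0, -2.32, -0.7],"dr":[0.105, 0.0, -0.0]},
{"gripper":0,"delta_pos":[0.0, -2.38, -0.45],"dr":[0.105, 0.0, -0.0]},
{"gripper":0,"delta_pos":[0.0, -2.41, -0.2],"dr":[0.105, 0.0, -0.0]},
{"gripper":0,"delta_pos":[0.0, -2.42, 0.06],"dr":[0.105, 0.0, -0.0]},
{"gripper":0,"delta_pos":[0.0, -2.4, 0.31],"dr":[0.105, 0.0, -0.0]},
{"gripper":0,"delta_pos":[0.0, -2.36, 0.56],"dr":[0.105, 0.0, -0.0]},
{"gripper":0,"delta_pos":[0.0, -2.28, 0.81],"dr":[0.105, 0.0, -0.0]},
{"gripper":0,"delta_pos":[0.0, -2.19, 1.04],"dr":[0.105, 0.0, -0.0]},
{"gripper":0,"delta_pos":[0.0, -2.06, 1.26],"dr":[0.105, 0.0, -0.0]},
{"gripper":0,"delta_pos":[0.0, -1.92, 1.47],"dr":[0.105, 0.0, -0.0]},
{"gripper":0,"delta_pos":[0.0, -1.76, 1.67],"dr":[0.105, 0.0, -0.0]},
{"gripper":0,"delta_pos":[0.0, -1.57, 1.84],"dr":[0.105, 0.0, -0.0]},
{"gripper":0,"delta_pos":[0.0, -1.37, 2.0],"dr":[0.105, 0.0, -0.0]},
{"gripper":0,"delta_pos":[0.0, -1.15, 2.13],"dr":[0.105, 0.0, -0.0]},
{"gripper":0,"delta_pos":[0.0, -0.92, 2.24],"dr":[0.105, 0.0, -0.0]},
{"gripper":0,"delta_pos":[0.0, -0.68, 2.32],"dr":[0.105, 0.0, -0.0]},
{"gripper":0,"delta_pos":[0.0, -0.43, 2.38],"dr":[0.105, 0.0, -0.0]},
```

Emit:
apply_moves:
  increments:
    - {"gripper":0,"delta_pos":[0,-1.99,-1.38],"dr":[0.105,0,0]}
    - {"gripper":0,"delta_pos":[0,-2.12,-1.16],"dr":[0.105,0,0]}
    - {"gripper":0,"delta_pos":[0,-2.23,-0.93],"dr":[0.105,0,0]}
    - {"gripper":0,"delta_pos":[0,-2.32,-0.7],"dr":[0.105,0,0]}
    - {"gripper":0,"delta_pos":[0,-2.38,-0.45],"dr":[0.105,0,0]}

```text
t: 3.95
ee_pos: [460.6, 205.8, 134.5]
orientation: [-0.202, 1.561, 0.202]
ft_force: [1.2, 0.4, -0.7]
width: 13.8
```

Emit:
apply_moves:
  increments:
    - {"gripper":0,"delta_pos":[0,-2.41,-0.2],"dr":[0.105,0,0]}
    - {"gripper":0,"delta_pos":[0,-2.42,0.06],"dr":[0.105,0,0]}
    - {"gripper":0,"delta_pos":[0,-2.4,0.31],"dr":[0.105,0,0]}
    - {"gripper":0,"delta_pos":[0,-2.36,0.56],"dr":[0.105,0,0]}
    - {"gripper":0,"delta_pos":[0,-2.28,0.81],"dr":[0.105,0,0]}

```text
t: 4.37
ee_pos: [482.4, 86.6, 134.4]
orientation: [0.21, 1.56, -0.21]
ft_force: [-0.1, -0.3, 0.5]
width: 13.7
```

Emit:
apply_moves:
  increments:
    - {"gripper":0,"delta_pos":[0,-2.19,1.04],"dr":[0.105,0,0]}
    - {"gripper":0,"delta_pos":[0,-2.06,1.26],"dr":[0.105,0,0]}
    - {"gripper":0,"delta_pos":[0,-1.92,1.47],"dr":[0.105,0,0]}
    - {"gripper":0,"delta_pos":[0,-1.76,1.67],"dr":[0.105,0,0]}
    - {"gripper":0,"delta_pos":[0,-1.57,1.84],"dr":[0.105,0,0]}

```text
t: 4.78
ee_pos: [504.2, -32.5, 134.4]
orientation: [0.62, 1.48, -0.62]
ft_force: [-0.3, 0.0, 0.2]
width: 14.0
```

Emit:
apply_moves:
  increments:
    - {"gripper":0,"delta_pos":[0,-1.37,2.0],"dr":[0.105,0,0]}
    - {"gripper":0,"delta_pos":[0,-1.15,2.13],"dr":[0.105,0,0]}
    - {"gripper":0,"delta_pos":[0,-0.92,2.24],"dr":[0.105,0,0]}
    - {"gripper":0,"delta_pos":[0,-0.68,2.32],"dr":[0.105,0,0]}
    - {"gripper":0,"delta_pos":[0,-0.43,2.38],"dr":[0.105,0,0]}

```text
t: 5.2
ee_pos: [526.2, -151.6, 134.4]
orientation: [1.021, 1.318, -1.021]
ft_force: [0.4, 0.4, -0.5]
width: 13.6
```

Emit:
apply_moves:
  increments:
    - {"gripper":0,"delta_pos":[0,0,0],"dr":[0,0,0]}
    - {"gripper":0,"delta_pos":[0,0,0],"dr":[0,0,0]}
    - {"gripper":0,"delta_pos":[0,0,0],"dr":[0,0,0]}
    - {"gripper":0,"delta_pos":[0,0,0],"dr":[0,0,0]}
    - {"gripper":0,"delta_pos":[0,0,0],"dr":[0,0,0]}

```text
t: 5.62
ee_pos: [525.9, -149.3, 133.8]
orientation: [1.016, 1.321, -1.016]
ft_force: [0.6, 0.6, -0.2]
width: 13.9
```

Run:
```python
from h import *
o=st(); plan((525.9,-150.5,70),14.65,5,o,0)
s=grab("scene"); p=proj(s,(526,-150,80))[0]; u,v=map(int,p); print(p)
save(cv2.resize(s["img"][v-80:v+80,u-90:u+110],(750,600)),"over2.png")
```

```text
t 5.62 pos [ 525.9 -149.3  133.8] yaw(y) 14.90 tilt 0.02 F [ 0.6  0.6 -0.2] w 13.9 q6 -0.56
total dist 63.8 mm, turn 0.004 rad, per row 1.276 cm 0.001 rad
{"gripper":0,"delta_pos":[1.28, -0.01, 0.02],"dr":[0.001, -0.0, 0.0]},
{"gripper":0,"delta_pos":[1.28, -0.01, 0.02],"dr":[0.001, -0.0, 0.0]},
{"gripper":0,"delta_pos":[1.28, -0.01, 0.02],"dr":[0.001, -0.0, 0.0]},
{"gripper":0,"delta_pos":[1.28, -0.01, 0.02],"dr":[0.001, -0.0, 0.0]},
{"gripper":0,"delta_pos":[1.28, -0.01, 0.02],"dr":[0.001, -0.0, 0.0]},
[213.71496577 202.96458175]
```

View pics/over2.png

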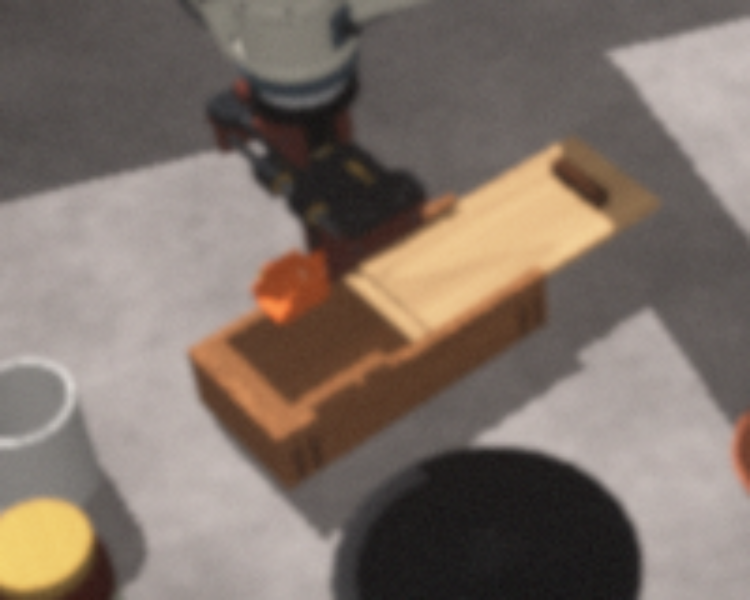

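The picture shows the scoop held level over the opening, its bowl at (290,285) towards the end wall. I'll lower it.

Emit:
apply_moves:
  increments:
    - {"gripper":0,"delta_pos":[1.2,0,0],"dr":[0,0,0]}
    - {"gripper":0,"delta_pos":[2,0,0],"dr":[0,0,0]}
    - {"gripper":0,"delta_pos":[2,0,0],"dr":[0,0,0]}
    - {"gripper":0,"delta_pos":[1.5,0,0],"dr":[0,0,0]}
    - {"gripper":0,"delta_pos":[1,0,0],"dr":[0,0,0]}

```text
t: 6.08
ee_pos: [525.1, -149.6, 54.4]
orientation: [1.016, 1.323, -1.018]
ft_force: [-0.4, 0.4, -0.9]
width: 13.7
```

Emit:
apply_moves:
  increments:
    - {"gripper":0,"delta_pos":[0.9,0,0],"dr":[0,0,0]}
    - {"gripper":0,"delta_pos":[0.8,0,0],"dr":[0,0,0]}
    - {"gripper":0,"delta_pos":[0.7,0,0],"dr":[0,0,0]}
    - {"gripper":0,"delta_pos":[0.6,0,0],"dr":[0,0,0]}
    - {"gripper":0,"delta_pos":[0.3,0,0],"dr":[0,0,0]}

```text
t: 6.5
ee_pos: [526.1, -150.3, 23.1]
orientation: [1.017, 1.321, -1.017]
ft_force: [0.2, 0.5, 0.3]
width: 13.8
```

Emit:
apply_moves:
  increments:
    - {"gripper":0,"delta_pos":[0.1,0,0],"dr":[0,0,0]}
    - {"gripper":0,"delta_pos":[0,0,0],"dr":[0,0,0]}
    - {"gripper":0,"delta_pos":[0,0,0],"dr":[0,0,0]}
    - {"gripper":0,"delta_pos":[0,0,0],"dr":[0,0,0]}
    - {"gripper":0,"delta_pos":[0,0,0],"dr":[0,0,0]}

```text
t: 6.92
ee_pos: [526.5, -150.4, 23.1]
orientation: [1.017, 1.319, -1.017]
ft_force: [1.1, 0.2, -0.2]
width: 13.6
```

Emit:
apply_moves:
  increments:
    - {"gripper":0,"delta_pos":[0.1,0,0],"dr":[0,0,0]}
    - {"gripper":40,"delta_pos":[0,0,0],"dr":[0,0,0]}
    - {"gripper":40,"delta_pos":[0,0,0],"dr":[0,0,0]}
    - {"gripper":40,"delta_pos":[0,0,0],"dr":[0,0,0]}
    - {"gripper":40,"delta_pos":[0,0,0],"dr":[0,0,0]}

```text
t: 7.33
ee_pos: [526.2, -150.3, 21.7]
orientation: [1.017, 1.32, -1.017]
ft_force: [0.2, 0.2, -0.6]
width: 34.4
```

Emit:
apply_moves:
  increments:
    - {"gripper":40,"delta_pos":[-1,0,0],"dr":[0,0,0]}
    - {"gripper":40,"delta_pos":[-2,0,0],"dr":[0,0,0]}
    - {"gripper":40,"delta_pos":[-3,0,0],"dr":[0,0,0]}
    - {"gripper":40,"delta_pos":[-3,0,0],"dr":[0,0,0]}
    - {"gripper":40,"delta_pos":[-3,0,0],"dr":[0,0,0]}

```text
t: 7.75
ee_pos: [525.8, -150.2, 143.4]
orientation: [1.017, 1.321, -1.017]
ft_force: [1.0, -0.2, -0.0]
width: 35.2
```

Run:
```python
from h import *
o=st()
y=np.array([-np.sin(np.radians(14.65)),np.cos(np.radians(14.65))]); p=np.array([524.,-143.2])+(127+105+45)*y; print(p)
plan((p[0],p[1],143),14.65,8,o,0)
```

```text
t 7.75 pos [ 525.8 -150.2  143.4] yaw(y) 14.78 tilt 0.02 F [ 1.  -0.2 -0. ] w 35.2 q6 -0.56
[453.94289188 124.79440592]
total dist 284.3 mm, turn 0.002 rad, per row 3.553 cm 0.000 rad
{"gripper":0,"delta_pos":[0.01, 0.01, -3.55],"dr":[0.0, -0.0, 0.0]},
{"gripper":0,"delta_pos":[0.01, 0.01, -3.55],"dr":[0.0, -0.0, 0.0]},
{"gripper":0,"delta_pos":[0.01, 0.01, -3.55],"dr":[0.0, -0.0, 0.0]},
{"gripper":0,"delta_pos":[0.01, 0.01, -3.55],"dr":[0.0, -0.0, 0.0]},
{"gripper":0,"delta_pos":[0.01, 0.0, -3.55],"dr":[0.0, -0.0, 0.0]},
{"gripper":0,"delta_pos":[0.01, 0.0, -3.55],"dr":[0.0, -0.0, 0.0]},
{"gripper":0,"delta_pos":[0.01, 0.0, -3.55],"dr":[0.0, -0.0, 0.0]},
{"gripper":0,"delta_pos":[0.01, 0.0, -3.55],"dr":[0.0, -0.0, 0.0]},
```

Emit:
apply_moves:
  increments:
    - {"gripper":28,"delta_pos":[0,0,-3],"dr":[0,0,0]}
    - {"gripper":28,"delta_pos":[0,0,-3.8],"dr":[0,0,0]}
    - {"gripper":28,"delta_pos":[0,0,-3.8],"dr":[0,0,0]}
    - {"gripper":28,"delta_pos":[0,0,-3.8],"dr":[0,0,0]}
    - {"gripper":28,"delta_pos":[0,0,-3.8],"dr":[0,0,0]}

```text
t: 8.17
ee_pos: [479.1, 27.0, 142.6]
orientation: [1.018, 1.319, -1.017]
ft_force: [0.5, -0.3, 0.3]
width: 24.5
```

Emit:
apply_moves:
  increments:
    - {"gripper":28,"delta_pos":[0,0,-3.8],"dr":[0,0,0]}
    - {"gripper":28,"delta_pos":[0,0,-3.6],"dr":[0,0,0]}
    - {"gripper":28,"delta_pos":[0,0,-2.8],"dr":[0,0,0]}
    - {"gripper":28,"delta_pos":[0,0,0],"dr":[0,0,0]}
    - {"gripper":28,"delta_pos":[0,0,0],"dr":[0,0,0]}

```text
t: 8.58
ee_pos: [453.5, 125.5, 142.3]
orientation: [1.015, 1.321, -1.014]
ft_force: [0.4, -0.0, 0.2]
width: 24.6
```

Run:
```python
from h import *
o=st()
d=grab("top"); np.savez("top1.npz",**d)
a=d["img"][190:310,210:380]; s=grab("scene"); p=proj(s,(500,-70,60))[0]; u,v=map(int,p)
b=s["img"][v-70:v+60,u-85:u+85]
save(np.vstack([cv2.resize(a,(425,300),interpolation=cv2.INTER_CUBIC),cv2.resize(b,(425,300),interpolation=cv2.INTER_CUBIC)]),"placed.png")
```

```text
t 8.58 pos [453.5 125.5 142.3] yaw(y) 14.97 tilt 0.04 F [ 0.4 -0.   0.2] w 24.6 q6 -0.02
```

View pics/placed.png

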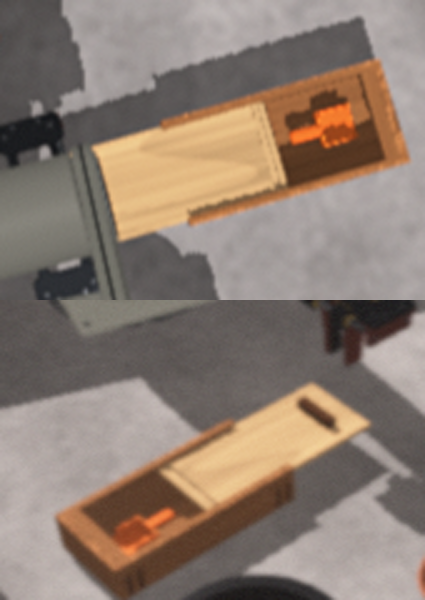

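The scoop lies flat on the box floor, with its bowl at (340,120) in the top half. The lid and box are where they were. Now I'll go down behind the cleat.

Emit:
apply_moves:
  increments:
    - {"gripper":28,"delta_pos":[1.5,0,0],"dr":[0,0,0]}
    - {"gripper":28,"delta_pos":[2,0,0],"dr":[0,0,0]}
    - {"gripper":28,"delta_pos":[2,0,0],"dr":[0,0,0]}
    - {"gripper":28,"delta_pos":[1.5,0,0],"dr":[0,0,0]}
    - {"gripper":28,"delta_pos":[0.9,0,0],"dr":[0,0,0]}

```text
t: 9.1
ee_pos: [453.4, 122.8, 61.4]
orientation: [1.018, 1.32, -1.02]
ft_force: [0.3, 0.3, -0.2]
width: 24.6
```

Emit:
apply_moves:
  increments:
    - {"gripper":28,"delta_pos":[0,0,0],"dr":[0,0,0]}
    - {"gripper":28,"delta_pos":[0,0,0.5],"dr":[0,0,0]}
    - {"gripper":28,"delta_pos":[0,0,0.6],"dr":[0,0,0]}
    - {"gripper":28,"delta_pos":[0,0,0.6],"dr":[0,0,0]}
    - {"gripper":28,"delta_pos":[0,0,0.6],"dr":[0,0,0]}

```text
t: 9.52
ee_pos: [460.4, 101.4, 63.5]
orientation: [1.018, 1.319, -1.016]
ft_force: [0.0, 1.7, 0.3]
width: 24.4
```

```bash
cat >> h.py <<'E'
def box():
    o=st(); a=np.radians(14.65); y=np.array([-np.sin(a),np.cos(a)]); x=np.array([np.cos(a),np.sin(a)])
    p=np.array(o["ee_pos"])[:2]-[524.,-143.2]; F=np.array(o["ft_force"])
    print("box frame x %.1f y %.1f z %.1f | Fx %.1f Fy %.1f Fz %.1f"%(p@x,p@y,o["ee_pos"][2],F[:2]@x,F[:2]@y,F[2]))
E
python3 - <<'E'
from h import *
box()
E
```

```text
t 9.52 pos [460.4 101.4  63.5] yaw(y) 14.77 tilt 0.10 F [0.  1.7 0.3] w 24.4 q6 -0.07
box frame x 0.4 y 252.7 z 63.5 | Fx 0.5 Fy 1.7 Fz 0.3
```

Emit:
apply_moves:
  increments:
    - {"gripper":28,"delta_pos":[0,0,0.2],"dr":[0,0,0]}
    - {"gripper":28,"delta_pos":[0,0,0.3],"dr":[0,0,0]}
    - {"gripper":28,"delta_pos":[0,0,0.4],"dr":[0,0,0]}
    - {"gripper":28,"delta_pos":[0,0,0.4],"dr":[0,0,0]}
    - {"gripper":28,"delta_pos":[0,0,0.4],"dr":[0,0,0]}

```text
t: 9.93
ee_pos: [464.0, 85.3, 62.7]
orientation: [1.017, 1.32, -1.017]
ft_force: [-0.1, 0.4, -0.4]
width: 24.3
```

Emit:
apply_moves:
  increments:
    - {"gripper":28,"delta_pos":[0,0,0.4],"dr":[0,0,0]}
    - {"gripper":28,"delta_pos":[0,0,0.4],"dr":[0,0,0]}
    - {"gripper":28,"delta_pos":[0,0,0.4],"dr":[0,0,0]}
    - {"gripper":28,"delta_pos":[0,0,0.4],"dr":[0,0,0]}
    - {"gripper":28,"delta_pos":[0,0,0.4],"dr":[0,0,0]}

```text
t: 10.35
ee_pos: [469.1, 65.9, 62.6]
orientation: [1.017, 1.32, -1.017]
ft_force: [-0.4, 0.7, -0.1]
width: 24.6
```

Run:
```python
from h import *
box()
d=grab("top"); e=dict(np.load("top1.npz"))
s=np.s_[225:270,330:380]
D=np.abs(d["img"].astype(float)-e["img"]).mean(2)[s]; print("diff at box end",D.mean(), D.max())
```

```text
t 10.35 pos [469.1  65.9  62.6] yaw(y) 14.78 tilt 0.01 F [-0.4  0.7 -0.1] w 24.6 q6 -0.14
box frame x -0.2 y 216.1 z 62.6 | Fx -0.2 Fy 0.8 Fz -0.1
diff at box end 6.8859259259259264 123.33333333333333
```

Run:
```python
from h import *
d=grab("top"); a=d["img"][190:310,210:380]; s=grab("scene"); p=proj(s,(500,-70,60))[0]; u,v=map(int,p)
b=s["img"][v-70:v+60,u-85:u+85]
save(np.vstack([cv2.resize(a,(425,300),interpolation=cv2.INTER_CUBIC),cv2.resize(b,(425,300),interpolation=cv2.INTER_CUBIC)]),"push1.png")
```

```text
(no output)
```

View pics/push1.png

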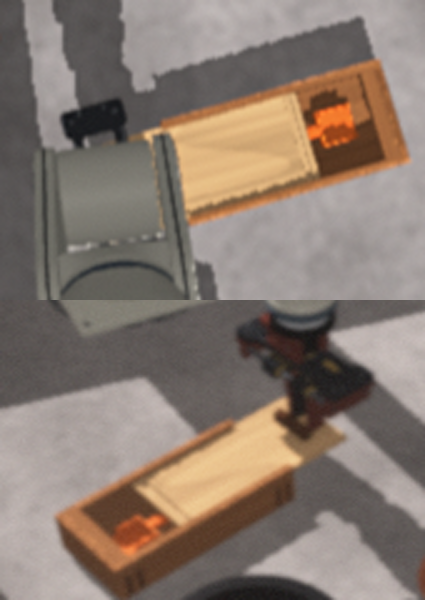

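The lid has moved straight, its nose now at (300,135) in the top half, and the box corners are unchanged. I'll push on.

Emit:
apply_moves:
  increments:
    - {"gripper":28,"delta_pos":[0,0,0.4],"dr":[0,0,0]}
    - {"gripper":28,"delta_pos":[0,0,0.4],"dr":[0,0,0]}
    - {"gripper":28,"delta_pos":[0,0,0.4],"dr":[0,0,0]}
    - {"gripper":28,"delta_pos":[0,0,0.4],"dr":[0,0,0]}
    - {"gripper":28,"delta_pos":[0,0,0.4],"dr":[0,0,0]}

```text
t: 10.92
ee_pos: [474.2, 46.5, 62.7]
orientation: [1.017, 1.32, -1.017]
ft_force: [-0.1, 1.1, -0.2]
width: 24.6
```

Emit:
apply_moves:
  increments:
    - {"gripper":28,"delta_pos":[0,0,0.4],"dr":[0,0,0]}
    - {"gripper":28,"delta_pos":[0,0,0.4],"dr":[0,0,0]}
    - {"gripper":28,"delta_pos":[0,0,0.4],"dr":[0,0,0]}
    - {"gripper":28,"delta_pos":[0,0,0.4],"dr":[0,0,0]}
    - {"gripper":28,"delta_pos":[0,0,0.4],"dr":[0,0,0]}

```text
t: 11.33
ee_pos: [479.3, 27.2, 62.7]
orientation: [1.017, 1.32, -1.017]
ft_force: [-0.2, 0.6, -0.2]
width: 24.5
```

Emit:
apply_moves:
  increments:
    - {"gripper":28,"delta_pos":[0,0,0.4],"dr":[0,0,0]}
    - {"gripper":28,"delta_pos":[0,0,0.4],"dr":[0,0,0]}
    - {"gripper":28,"delta_pos":[0,0,0.4],"dr":[0,0,0]}
    - {"gripper":28,"delta_pos":[0,0,0.3],"dr":[0,0,0]}
    - {"gripper":28,"delta_pos":[0,0,0],"dr":[0,0,0]}

```text
t: 11.75
ee_pos: [483.4, 12.5, 62.7]
orientation: [1.017, 1.32, -1.017]
ft_force: [0.3, 0.4, -0.9]
width: 24.4
```

Run:
```python
from h import *
box()
```

```text
t 11.75 pos [483.4  12.5  62.7] yaw(y) 14.76 tilt 0.02 F [ 0.3  0.4 -0.9] w 24.4 q6 -0.26
box frame x 0.1 y 161.0 z 62.7 | Fx 0.4 Fy 0.4 Fz -0.9
```

Emit:
apply_moves:
  increments:
    - {"gripper":28,"delta_pos":[0,0,0.4],"dr":[0,0,0]}
    - {"gripper":28,"delta_pos":[0,0,0.5],"dr":[0,0,0]}
    - {"gripper":28,"delta_pos":[0,0,0.5],"dr":[0,0,0]}
    - {"gripper":28,"delta_pos":[0,0,0.4],"dr":[0,0,0]}
    - {"gripper":28,"delta_pos":[0,0,0.2],"dr":[0,0,0]}

```text
t: 12.17
ee_pos: [488.4, -6.9, 62.7]
orientation: [1.017, 1.32, -1.017]
ft_force: [0.2, 0.1, 0.3]
width: 24.3
```

Emit:
apply_moves:
  increments:
    - {"gripper":28,"delta_pos":[0.1,0,0],"dr":[0,0,0]}
    - {"gripper":28,"delta_pos":[0.05,0,0],"dr":[0,0,0]}
    - {"gripper":28,"delta_pos":[0.05,0,0],"dr":[0,0,0]}
    - {"gripper":28,"delta_pos":[0,0,0],"dr":[0,0,0]}
    - {"gripper":28,"delta_pos":[0,0,0],"dr":[0,0,0]}

```text
t: 12.58
ee_pos: [488.1, -6.1, 60.6]
orientation: [1.017, 1.32, -1.017]
ft_force: [-0.2, 0.8, 0.6]
width: 24.6
```

Run:
```python
from h import *
box()
```

```text
t 12.58 pos [488.1  -6.1  60.6] yaw(y) 14.80 tilt 0.01 F [-0.2  0.8  0.6] w 24.6 q6 -0.30
box frame x -0.1 y 141.7 z 60.6 | Fx 0.0 Fy 0.9 Fz 0.6
```

Emit:
apply_moves:
  increments:
    - {"gripper":28,"delta_pos":[0.04,0,0],"dr":[0,0,0]}
    - {"gripper":28,"delta_pos":[0.02,0,0],"dr":[0,0,0]}
    - {"gripper":28,"delta_pos":[0.02,0,0],"dr":[0,0,0]}
    - {"gripper":28,"delta_pos":[0,0,0],"dr":[0,0,0]}
    - {"gripper":28,"delta_pos":[0,0,0],"dr":[0,0,0]}

```text
t: 13.0
ee_pos: [488.2, -6.1, 60.4]
orientation: [1.017, 1.32, -1.017]
ft_force: [-2.5, 1.0, 5.8]
width: 24.6
```

Run:
```python
from h import *
box()
```

```text
t 13.00 pos [488.2  -6.1  60.4] yaw(y) 14.79 tilt 0.01 F [-2.5  1.   5.8] w 24.6 q6 -0.30
box frame x 0.1 y 141.7 z 60.4 | Fx -2.2 Fy 1.6 Fz 5.8
```

Emit:
apply_moves:
  increments:
    - {"gripper":28,"delta_pos":[0.02,0,0],"dr":[0,0,0]}
    - {"gripper":28,"delta_pos":[0.02,0,0],"dr":[0,0,0]}
    - {"gripper":28,"delta_pos":[0.02,0,0],"dr":[0,0,0]}
    - {"gripper":28,"delta_pos":[0,0,0],"dr":[0,0,0]}
    - {"gripper":28,"delta_pos":[0,0,0],"dr":[0,0,0]}

```text
t: 13.42
ee_pos: [488.2, -6.2, 60.3]
orientation: [1.017, 1.32, -1.017]
ft_force: [-4.0, 0.1, 14.0]
width: 24.4
```

Run:
```python
from h import *
box()
```

```text
t 13.42 pos [488.2  -6.2  60.3] yaw(y) 14.79 tilt 0.01 F [-4.   0.1 14. ] w 24.4 q6 -0.30
box frame x 0.1 y 141.6 z 60.3 | Fx -3.8 Fy 1.1 Fz 14.0
```

Emit:
apply_moves:
  increments:
    - {"gripper":28,"delta_pos":[0.02,-0.02,0],"dr":[0,0,0]}
    - {"gripper":28,"delta_pos":[0.01,0,0.05],"dr":[0,0,0]}
    - {"gripper":28,"delta_pos":[0,0,0.1],"dr":[0,0,0]}
    - {"gripper":28,"delta_pos":[0,0,0.1],"dr":[0,0,0]}
    - {"gripper":28,"delta_pos":[0,0,0.1],"dr":[0,0,0]}

```text
t: 13.83
ee_pos: [490.0, -9.2, 60.3]
orientation: [1.019, 1.319, -1.015]
ft_force: [-0.7, 5.3, 14.2]
width: 24.5
```

Run:
```python
from h import *
box()
```

```text
t 13.83 pos [490.   -9.2  60.3] yaw(y) 14.77 tilt 0.14 F [-0.7  5.3 14.2] w 24.5 q6 -0.30
box frame x 1.0 y 138.2 z 60.3 | Fx 0.7 Fy 5.3 Fz 14.2
```

Emit:
apply_moves:
  increments:
    - {"gripper":28,"delta_pos":[0.02,0,0.1],"dr":[0,0,0]}
    - {"gripper":28,"delta_pos":[0.01,0,0.1],"dr":[0,0,0]}
    - {"gripper":28,"delta_pos":[0,0,0.1],"dr":[0,0,0]}
    - {"gripper":28,"delta_pos":[0,0,0.1],"dr":[0,0,0]}
    - {"gripper":28,"delta_pos":[0,0,0.1],"dr":[0,0,0]}

```text
t: 14.25
ee_pos: [490.9, -12.7, 60.2]
orientation: [1.02, 1.32, -1.015]
ft_force: [-4.0, 15.5, 20.0]
width: 24.9
```

Run:
```python
from h import *
box()
```

```text
t 14.25 pos [490.9 -12.7  60.2] yaw(y) 14.73 tilt 0.16 F [-4.  15.5 20. ] w 24.9 q6 -0.31
box frame x 0.9 y 134.7 z 60.2 | Fx 0.0 Fy 16.0 Fz 20.0
```

Emit:
apply_moves:
  increments:
    - {"gripper":28,"delta_pos":[0,0,0.05],"dr":[0,0,0]}
    - {"gripper":28,"delta_pos":[0,0,0.05],"dr":[0,0,0]}
    - {"gripper":28,"delta_pos":[0,0,0.05],"dr":[0,0,0]}
    - {"gripper":28,"delta_pos":[0,0,0.05],"dr":[0,0,0]}
    - {"gripper":28,"delta_pos":[0,0,0.05],"dr":[0,0,0]}

```text
t: 14.67
ee_pos: [491.8, -15.6, 60.2]
orientation: [1.019, 1.319, -1.015]
ft_force: [-2.4, 8.7, 18.9]
width: 24.4
```

Run:
```python
from h import *
box()
```

```text
t 14.67 pos [491.8 -15.6  60.2] yaw(y) 14.75 tilt 0.15 F [-2.4  8.7 18.9] w 24.4 q6 -0.32
box frame x 1.1 y 131.6 z 60.2 | Fx -0.1 Fy 9.0 Fz 18.9
```

Past the ridge's peak (16 N push with 20 N down); the push has fallen to 9 N. About 9 mm are left to the stop.

Emit:
apply_moves:
  increments:
    - {"gripper":28,"delta_pos":[0,0,0.1],"dr":[0,0,0]}
    - {"gripper":28,"delta_pos":[0,0,0.1],"dr":[0,0,0]}
    - {"gripper":28,"delta_pos":[0,0,0.1],"dr":[0,0,0]}
    - {"gripper":28,"delta_pos":[0,0,0.1],"dr":[0,0,0]}
    - {"gripper":28,"delta_pos":[0,0,0.1],"dr":[0,0,0]}

```text
t: 15.08
ee_pos: [493.5, -21.2, 60.3]
orientation: [1.019, 1.318, -1.015]
ft_force: [-1.3, 4.8, 17.9]
width: 24.5
```

Run:
```python
from h import *
box()
```

```text
t 15.08 pos [493.5 -21.2  60.3] yaw(y) 14.77 tilt 0.18 F [-1.3  4.8 17.9] w 24.5 q6 -0.33
box frame x 1.4 y 125.7 z 60.3 | Fx -0.0 Fy 5.0 Fz 17.9
```

Emit:
apply_moves:
  increments:
    - {"gripper":28,"delta_pos":[0,0,0.06],"dr":[0,0,0]}
    - {"gripper":28,"delta_pos":[0,0,0.05],"dr":[0,0,0]}
    - {"gripper":28,"delta_pos":[0,0,0.05],"dr":[0,0,0]}
    - {"gripper":28,"delta_pos":[0,0,0.05],"dr":[0,0,0]}
    - {"gripper":28,"delta_pos":[0,0,0.05],"dr":[0,0,0]}

```text
t: 15.5
ee_pos: [493.6, -22.3, 60.3]
orientation: [1.02, 1.32, -1.015]
ft_force: [-3.6, 16.8, 19.9]
width: 24.8
```

Run:
```python
from h import *
box()
```

```text
t 15.50 pos [493.6 -22.3  60.3] yaw(y) 14.73 tilt 0.17 F [-3.6 16.8 19.9] w 24.8 q6 -0.33
box frame x 1.1 y 124.6 z 60.3 | Fx 0.8 Fy 17.2 Fz 19.9
```

The push rose to 17 N with motion stopped, 12 mm after the ridge contact began, so the lid is at the stop. I'll release push and load together, then lift off.

Emit:
apply_moves:
  increments:
    - {"gripper":28,"delta_pos":[-0.05,0,-0.08],"dr":[0,0,0]}
    - {"gripper":28,"delta_pos":[-0.08,0,-0.06],"dr":[0,0,0]}
    - {"gripper":28,"delta_pos":[-0.1,0,-0.02],"dr":[0,0,0]}
    - {"gripper":28,"delta_pos":[-0.1,0,-0.1],"dr":[0,0,0]}
    - {"gripper":28,"delta_pos":[-0.3,0,-0.2],"dr":[0,0,0]}

```text
t: 15.92
ee_pos: [491.2, -20.0, 64.7]
orientation: [1.017, 1.321, -1.018]
ft_force: [-0.5, 0.4, -1.3]
width: 25.0
```

Emit:
apply_moves:
  increments:
    - {"gripper":28,"delta_pos":[-2,0,0],"dr":[0,0,0]}
    - {"gripper":28,"delta_pos":[-3,0,-1],"dr":[0,0,0]}
    - {"gripper":28,"delta_pos":[-3,0,-3],"dr":[0,0,0]}
    - {"gripper":28,"delta_pos":[-2,0,-3.5],"dr":[0,0,0]}
    - {"gripper":28,"delta_pos":[0,0,-3.5],"dr":[0,0,0]}

```text
t: 16.33
ee_pos: [465.8, 87.0, 168.3]
orientation: [1.022, 1.315, -1.014]
ft_force: [0.8, -0.1, -0.1]
width: 24.5
```

Emit:
apply_moves:
  increments:
    - {"gripper":28,"delta_pos":[0,0,-3.5],"dr":[0,0,0]}
    - {"gripper":28,"delta_pos":[0,0,-3.5],"dr":[0,0,0]}
    - {"gripper":28,"delta_pos":[0,0,-3.5],"dr":[0,0,0]}
    - {"gripper":28,"delta_pos":[0,0,-3.5],"dr":[0,0,0]}
    - {"gripper":28,"delta_pos":[0,0,0],"dr":[0,0,0]}

```text
t: 16.75
ee_pos: [426.9, 225.7, 164.8]
orientation: [1.016, 1.322, -1.013]
ft_force: [0.9, 0.1, 0.2]
width: 24.4
```

Run:
```python
from h import *
st(); d=grab("top"); np.savez("top2.npz",**d)
a=d["img"][200:300,220:380]; save(cv2.resize(a,(800,500),interpolation=cv2.INTER_CUBIC),"final.png")
s=grab("scene"); p=proj(s,(500,-100,60))[0]; u,v=map(int,p)
save(cv2.resize(s["img"][v-65:v+65,u-85:u+85],(765,585),interpolation=cv2.INTER_CUBIC),"final_s.png")
```

```text
t 16.75 pos [426.9 225.7 164.8] yaw(y) 15.00 tilt 0.09 F [0.9 0.1 0.2] w 24.4 q6 0.20
```

View pics/final.png

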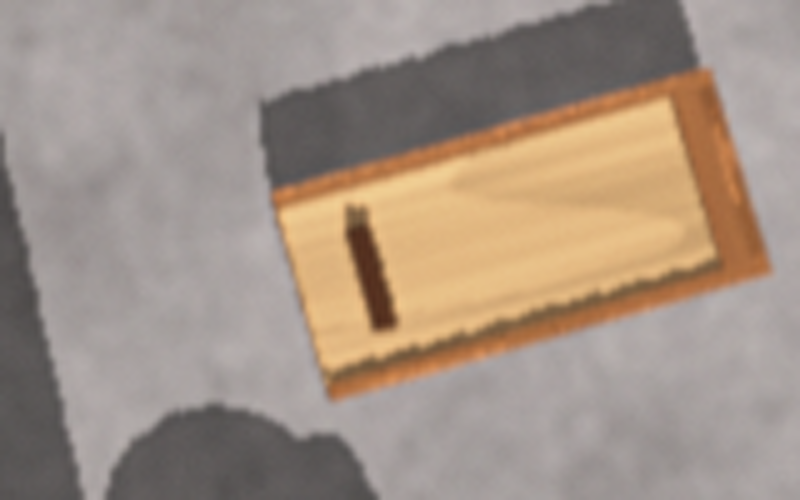

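View pics/final_s.png

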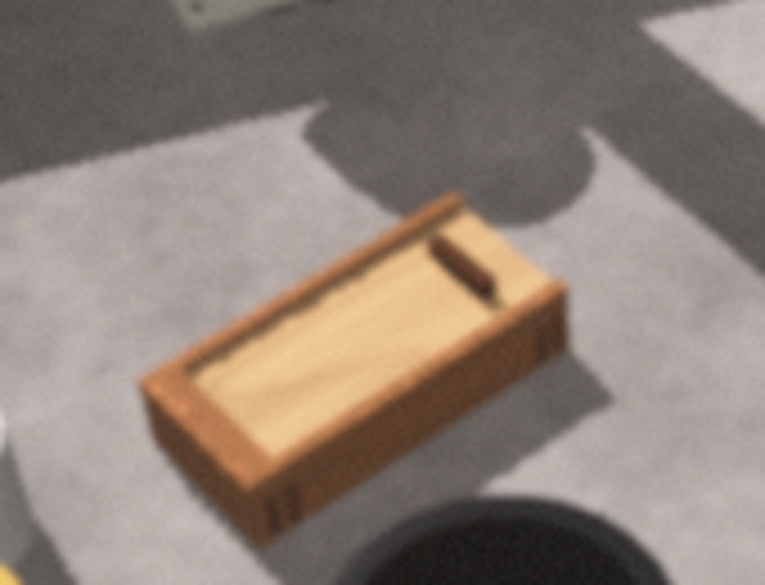

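The top picture shows the lid's rear edge, (278,200) to (325,375), flush with the box mouth. The rim corners at (712,70) and (770,270) are as at the start. I'll measure the lid and box once more, check the other things, and hand in.

Run:
```python
from h import *
a=dict(np.load("top0.npz"));b=dict(np.load("top2.npz"))
cl=ray(b,[((370.5+.0)/5+219.6,(268.)/5+199.6)],62)[0,:2]; y=np.array([-np.sin(np.radians(14.65)),np.cos(np.radians(14.65))])
print("cleat y in box",(cl-[524,-143.2])@y,"(105 when home)")
for n,(u,v,r) in dict(mug=(423,245,26),jar=(430,185,26),bowl=(237,151,26),boxend=(368,235,14)).items():
    f=lambda d:np.float32(cv2.cvtColor(d["img"],cv2.COLOR_RGB2GRAY)[v-r:v+r,u-r:u+r])
    print(n,"shift px",np.round(cv2.phaseCorrelate(f(a),f(b))[0],2))
st(); ctrl.close_job()
```

```text
cleat y in box 103.9824753231897 (105 when home)
mug shift px [ 0.01 -0.  ]
jar shift px [-0.03 -0.  ]
bowl shift px [-0.05  0.  ]
boxend shift px [0.14 8.6 ]
t 16.85 pos [427.4 222.3 164.4] yaw(y) 14.96 tilt 0.02 F [-0.2  0.   0.2] w 24.8 q6 0.19
the job is handed in; nothing more can be done
```

The scoop is in the box and the lid is fully home. I handed the job in at t = 16.85 s, with the gripper clear of everything.

- **Scoop:** I took the nearest of the four look-alikes (570 mm from the base; the next was 655 mm). The picture after release showed it lying flat on the box floor.
- **Lid:** I pushed it from behind the cleat, bearing down 14–20 N for the last stretch. I read forces only at the end of each move. The push read 16 N at the ridge, fell to 5 N, then rose to 17 N when motion stopped at the end wall. The final pictures show the lid flush with the box mouth and in its channel. The cleat measured 104 mm along the box, against 105 mm when home, which is within the calibration error.
- **Mug, jar and bowl:** image shift was at most 0.05 pixel, so they did not move.
- **Box:** one check disagreed. The automatic image match at the box's end reported an 8.6-pixel shift. I take it as false, because the lid arriving changed what that patch shows, and I did not re-run it another way. In the final crop the rim corners lie within 2 enlarged pixels (about 1 mm) of the start, except one mouth corner read about 8 (4 mm) off, still inside the 10 mm limit.

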